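# Release a trailer coupler and lift its tongue off the hitch ball

## Task

The trailer tongue on the bench is latched and pinned onto the hitch ball. Pull the lock pin out of the coupler and put it in the steel parts dish, then draw the spring-loaded latch bar right across towards the grab handle and, keeping it drawn, lift the tongue straight up off the ball. Finish while still holding the tongue raised in the gripper: level, at rest, above the ball with a couple of finger widths of air between them, touching neither the ball nor the timber; leave the spare ball, the tin, the wrench and the dish where they are.

Things in the scene. Friction and masses are not known exactly. Their poses are not given: they have to be found in the camera images.
- ball_mount: Fixed steel stand: base plate 240 x 120 x 10 mm with a square receiver tube and shank, carrying a 50 mm hitch ball on a 28 mm neck. Origin on the bench right below the ball; z up, +x runs from the ball away from the receiver tube, along under the tongue. Its +x lies within 0.4 rad of the robot's +x.
- ball_center (a point): Centre of the hitch ball (radius 25 mm), 118 mm above the bench.
- tongue: Loose trailer tongue, 0.75 to 0.97 kg with latch: steel coupler on the ball (deck 64 mm wide, 30 mm above the origin), 50 mm square tube stub along +x, ending 245 mm from the origin, its underside on the timber. Origin at the socket's centre, at first the ball's centre; z up. Its latch plate lies 22 mm below the origin: it clears the ball 47 mm up. Centre of mass about 62 mm along +x.
- socket_center (a point): The tongue's origin: centre of the ball socket.
- grab_handle (a point): Centre of the fixed black grab handle on the tongue's deck: straight bar along the tongue's x, 100 mm long, 12 mm wide, 22 mm high, at (55, -16, 61) mm in the tongue's frame. The deck is 31 mm below this point. Its outer side face is at tongue y = -22 mm.
- latch_bar (a point): Centre of the metal latch bar beside the grab handle, of the same size, parallel to it: (55, 38, 61) mm in the tongue's frame when closed, (55, 16, 61) drawn. Its strap is 25 mm below. Over the outer faces of both bars: 66 mm closed, 44 mm drawn; one grasp from above takes both, squeezes and lifts. Their middle shifts from tongue y = 11 mm to 0, so the hand follows 11 mm to -y as it closes.
- latch (a joint): Latch travel in m towards the grab handle (tongue -y): 0 closed, with shoulders under the ball that keep the tongue down; 0.022 fully drawn (stop); ball free above about 0.019. A spring shuts it: 6 N closed, 14 N drawn. With the lock pin in it moves 2 mm at most.
- lock_pin: Loose steel lock pin, 68 mm long, 60 g, upright in a hole at (-37, 0) mm in the tongue's frame through latch strap and deck. Origin under its collar, 36 mm above the tongue's origin; z along the pin to the knob. Shank 8 mm thick, 26 mm long below the origin; collar 16 mm wide; round black knob 20 mm in diameter, 12 to 42 mm above the origin. Loose fit: lifts straight out in 26 mm.
- pin_knob (a point): Centre of the lock pin's knob, 27 mm above the pin's origin; the place to grip it.
- parts_dish: Loose round stainless parts dish, 148 mm in diameter at the rim, 28 mm high, floor 4 mm thick and 120 mm wide. Origin at the centre of its underside. Left or right of the ball mount (it may swap places with the tin).
- timber: Loose timber block 80 x 120 x 93 mm under the tongue's tube, 200 mm along +x from the ball. Origin at the centre of its underside.
- grease_tin: Closed metal tin, 84 mm in diameter, 75 mm high; bystander. Origin at the centre of its underside.
- spare_ball: Spare hitch ball standing on its flange, 50 mm wide, 78 mm high; bystander. Origin at the centre of its underside.
- wrench: Steel wrench 190 mm long lying on the bench; bystander. Origin on its underside near its middle, x along it.
There are look-alikes about, which are no part of the job. Of the things like the timber, leave any that is turquoise; of the rest the larger one is meant.

How it is judged:
By the outcome, as a careful person would: the job done as asked, in the order asked, and still so for the second after the job is handed in, while the arm keeps its last pose, push and grip.
It also fails if it takes over 51 s, if anything falls off the work surface, if the arm or the gripper's body presses on something with over 40 N, if the wrist force passes 120 N, or if a joint passes its speed limit or range.

## Robot

A 6-joint arm with a two-finger parallel gripper is mounted at the origin on the work surface. World frame = base frame: x ahead of the robot, y to its left, z up, the work surface at z = 0. Lengths are in m, angles in rad, forces in N, time in s.
With the tool pointing down it reaches from about 0.3 to 0.85 m from the base axis. Payload 4.2 kg.
Tool frame: the origin (TCP) lies midway between the tips of the shut fingers; the grasp point (between the pads) lies 19 mm behind it; z points along the fingers, y is the line along which they close (so a half turn about z gives the same grasp; the last joint's range is limited). The gripper opens to 91 mm and grips with 3 to 60 N. Pads are 32 mm wide; open, the fingers measure 118 mm over their backs; the gripper's body (76 mm by 178 mm) begins 60 mm behind the grasp point.
Start: joints at [1.12, 0.32, 1.565, -0, 1.257, -0.02], TCP at [0.24, 0.522, 0.193] pointing down, gripper open.
Joint ranges: [-3.11, 3.11], [-0.84, 2.01], [0.21, 2.61], [-1.34, 4.49], [0.05, 2.63], [-2.56, 2.56]. Speed limits (rad/s): [2.57, 2.57, 3.14, 3.14, 3.14, 3.14].

## Interface

Orientations are given as a unit quaternion [x, y, z, w].
In Python, from cell import * gives the robot as it stands. The module is installed in compiled form; this text tells all that it offers.
- The arm moves only by the shell command python3 -m handwheel 'ROWS'. ROWS is JSON, a list of rows, each an object of numbers: "x", "y", "z": the shift along the world's x, y, z in mm; "wx", "wy", "wz": the turn, a rotation vector about the world's x, y, z in rad; "fingers": the gripper command: -1 is shut, 1 is fully open, values between are in proportion. In form: [{"x": .., "y": .., "z": .., "wx": .., "wy": .., "wz": .., "fingers": ..}, ...]. A call has 1 to 10 rows; each row is the pose to reach, as a shift and turn from the pose commanded when the call began; what a row does not reach only later rows make up. A row lasts 1/12 s, in which the tool goes at most 41.7 mm and 7.16 degrees, less where a joint would pass 70% of its speed; a pose out of reach is approached as far as the arm can. A call with a gripper value outside its range is refused whole. The fingers move at their own pace and stop on an object; the grip force is fixed at half the most. Time passes only in rows, so rows that repeat a pose let the fingers close. It gives the time, the measured TCP pose, the force, the opening and the grip force at its end, in the units of the state.
- observe(): the state, without advancing time (a new reading comes with each control period).
- read_camera(name): name is "scene" or "side" or "wrist"; returns the picture (384x512x3 uint8, red, green, blue); there is no depth.
- get_calibration(name): a dict with "fx", "fy", "cx", "cy" (pixels), "view" (4x4, takes a point from world to camera coordinates). Camera axes: x right, y down, z forward; pixel columns grow to the right and rows downward; lengths in m; the calibration is good to about 2 mm. A picture is of the moment at which its call begins: read the wrist's pose just before it. get_calibration takes no time and is no camera call; for the wrist camera it gives the pose at the moment of the call.
- hand_in(): hands the job in; it is judged then, once.
The state is a dict: "time_s": time; "joint_pos": joint angles; "dq": joint speeds; "joint_torque": joint torques, N m; "tcp_pos": TCP position; "ee_rot": TCP orientation; "force": force on the tool from outside, world axes, zero at the start; "wrist_torque": the same for the moment, N m; "grip_width": finger opening in m; "gripper_force": force on a finger pad.
Only numpy, scipy, OpenCV 4.12 (cv2) and the standard library are available. Lean on these libraries where they do the work, as an engineer would, in place of code of your own. Each camera call takes 0.05 s, during which the arm holds its last target. There are 200 camera calls.

## Working session

There is one attempt and no reset: what is moved stays moved. The work goes in short steps, Python scripts to look and compute and a shell command to move; the robot and the scene stay as the last step left them, time stands still between calls to the robot, and variables do not carry over. Pictures are saved under pics/ and viewed, at most 10 in all, crops included, and the job is handed in when it is done.

```bash
mkdir -p pics
python3 - <<'E'
from cell import *
import cv2,numpy as np
s=observe();print(s['time_s'],s['tcp_pos'],s['ee_rot'],s['grip_width'])
for n in('scene','side'):
    im=read_camera(n);cv2.imwrite(f'pics/{n}0.png',cv2.resize(im[:,:,::-1],(800,600),interpolation=cv2.INTER_CUBIC))
    cv2.imwrite(f'pics/{n}0raw.png',im[:,:,::-1])
    c=get_calibration(n);print(n,c['fx'],c['fy'],c['cx'],c['cy'],np.round(c['view'],3).tolist())
E
```

```text
0.0 [0.23991763 0.52199175 0.19191472] [ 2.13741084e-01  9.76889961e-01 -8.48264701e-04 -1.85172311e-04] 0.09116035407259834
scene 360.5587258239304 360.5587258239304 259.6605608816664 189.48252432683518 [[0.38, 0.925, -0.021, -0.26], [0.646, -0.281, -0.71, -0.32], [-0.662, 0.256, -0.704, 1.432], [0.0, 0.0, 0.0, 1.0]]
side 374.84211356690815 374.84211356690815 245.92152987687976 193.04899014748133 [[-0.912, -0.41, -0.019, 0.599], [-0.232, 0.553, -0.801, 0.238], [0.339, -0.726, -0.599, 0.708], [0.0, 0.0, 0.0, 1.0]]
```

View pics/scene0.png

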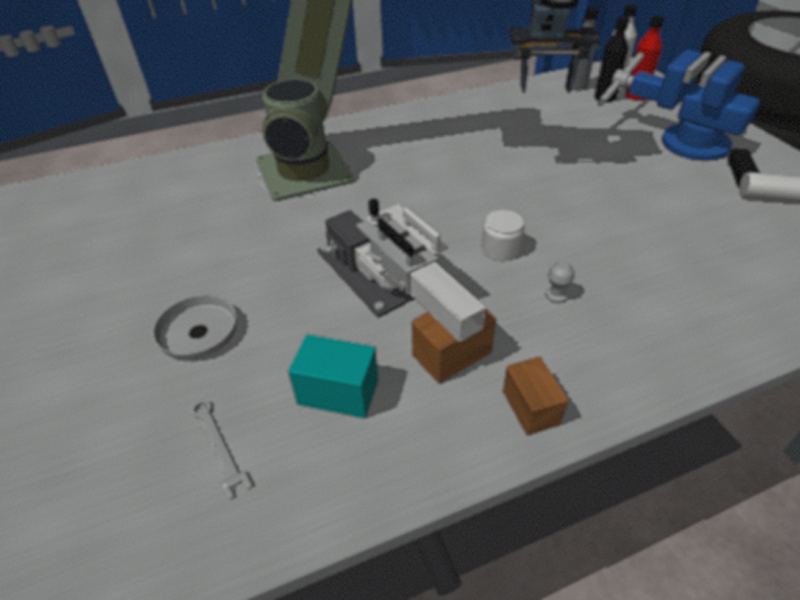

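View pics/side0.png

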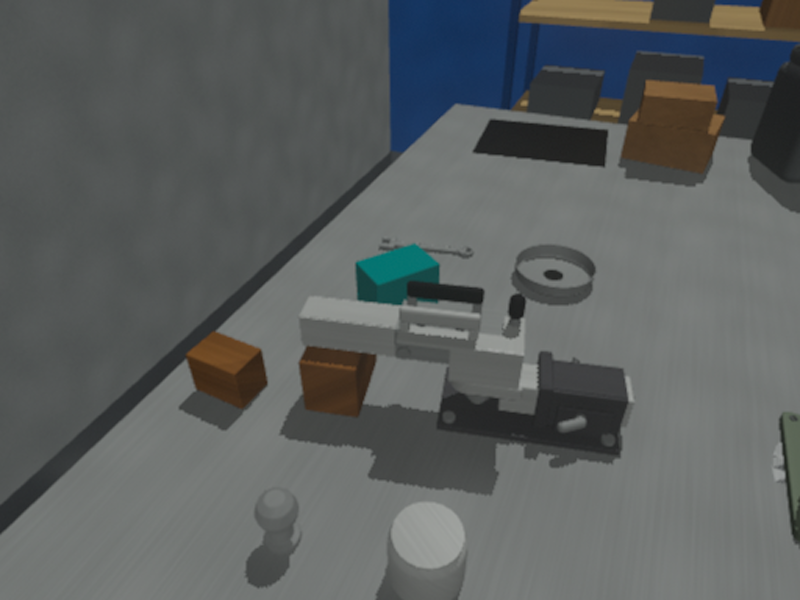

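The tongue on the ball sits on the brown timber, scene (455,340). The look-alikes are the turquoise block (335,375) and the smaller brown block (535,395). The pin knob is at scene (374,207) and side (517,306). The dish is at scene (196,328) and side (555,273), and the tin at scene (503,235) is a bystander.

```bash
cat > h.py <<'E'
from cell import *
import numpy as np,cv2
from scipy.optimize import least_squares
def proj(c,P):
    P=np.atleast_2d(P);V=np.array(c['view']);q=P@V[:3,:3].T+V[:3,3]
    return np.c_[c['fx']*q[:,0]/q[:,2]+c['cx'],c['fy']*q[:,1]/q[:,2]+c['cy']]
def W(p,L):
    L=np.atleast_2d(L)/1000;c,s=np.cos(p[2]),np.sin(p[2])
    return np.c_[p[0]+c*L[:,0]-s*L[:,1],p[1]+s*L[:,0]+c*L[:,1],0.118+L[:,2]]
E
python3 - <<'E'
from h import *
S,D=get_calibration('scene'),get_calibration('side')
L=[[-37,0,63],[55,-16,61],[245,-25,25],[245,25,25]]
a=np.array([[374,207],[402,238],[448,328],[485,312]])*.64
b=np.array([[517,306],[445,292]])*.64
f=lambda p:np.r_[(proj(S,W(p,L))-a).ravel(),(proj(D,W(p,L[:2]))-b).ravel()]
r=least_squares(f,[.45,0,0.]);print(r.x,np.round(r.fun,1))
d=least_squares(lambda p:np.r_[(proj(S,[p[0],p[1],.028])-np.array([196,327])*.64).ravel(),(proj(D,[p[0],p[1],.028])-np.array([555,270])*.64).ravel()],[.5,-.3]);print(d.x,d.fun)
p=r.x;np.save('p.npy',p)
print('knob',W(p,[-37,0,63]),'bars',W(p,[[55,11,61],[55,0,61]]))
# crop overlay close
o=[]
for n,c in(('scene',S),('side',D)):
    im=cv2.imread(f'pics/{n}0raw.png')
    u,v=proj(c,W(p,[55,0,61]))[0];x0,y0=int(u)-65,int(v)-50
    g=cv2.resize(im[y0:y0+100,x0:x0+130],None,fx=3,fy=3,interpolation=cv2.INTER_CUBIC)
    for k in L+[[55,38,61],[5,-16,72],[105,-16,72],[0,0,30]]:
        q=(proj(c,W(p,k))[0]-[x0,y0])*3+1.5;cv2.circle(g,tuple(int(t) for t in q),3,(0,0,255),1)
    o.append(g)
cv2.imwrite('pics/crop1.png',np.hstack(o))
E
```

```text
[0.49674947 0.04427892 0.15154963] [ 1.4 -0.7 -4.9 -0.6  3.2 -2.4 -3.4 -0.3 -2.2  1.4 -1.3 -0.2]
[ 0.46006061 -0.31923387] [ 0.33585474 -3.11246173 -1.4257158  -3.06748577]
knob [[0.46017355 0.03869302 0.181     ]] bars [[0.5494584  0.0634562  0.179     ]
 [0.55111907 0.05258228 0.179     ]]
```

View pics/crop1.png

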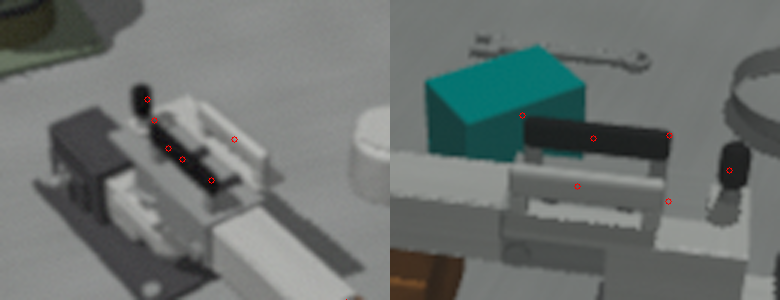

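```bash
python3 -m handwheel '[{"z":40,"x":10},{"z":80,"x":30,"y":-30},{"x":220,"y":-483,"z":140,"wz":0.58},{"x":220,"y":-483,"z":140,"wz":0.58},{"x":220,"y":-483,"z":140,"wz":0.58},{"x":220,"y":-483,"z":140,"wz":0.58},{"x":220,"y":-483,"z":140,"wz":0.58},{"x":220,"y":-483,"z":140,"wz":0.58},{"x":220,"y":-483,"z":140,"wz":0.58},{"x":220,"y":-483,"z":140,"wz":0.58}]'; python3 -c "
from cell import *;s=observe();print(s['time_s'],s['tcp_pos'],s['ee_rot'],s['joint_pos'])"
```

```text
0.1 [0.23990547 0.52203169 0.19200364] [ 2.13725422e-01  9.76893455e-01 -7.68509412e-04 -1.75790689e-04] [ 1.12001209e+00  3.20230532e-01  1.56555514e+00 -1.74420979e-05
  1.25738361e+00 -2.00048789e-02]$[0]: bad value
```

```bash
python3 -m handwheel '[{"x":10,"y":0,"z":40,"wx":0,"wy":0,"wz":0,"fingers":1},{"x":30,"y":-30,"z":80,"wx":0,"wy":0,"wz":0,"fingers":1},{"x":220,"y":-483,"z":140,"wx":0,"wy":0,"wz":0.58,"fingers":1},{"x":220,"y":-483,"z":140,"wx":0,"wy":0,"wz":0.58,"fingers":1},{"x":220,"y":-483,"z":140,"wx":0,"wy":0,"wz":0.58,"fingers":1},{"x":220,"y":-483,"z":140,"wx":0,"wy":0,"wz":0.58,"fingers":1},{"x":220,"y":-483,"z":140,"wx":0,"wy":0,"wz":0.58,"fingers":1},{"x":220,"y":-483,"z":140,"wx":0,"wy":0,"wz":0.58,"fingers":1}]'
```

```text
time_s: 0.77
tcp_pos: [0.3588, 0.278, 0.2966]
ee_rot: [-0.077, 0.997, -0.0, -0.0]
force: [0.9, 0.4, 0.6]
grip_width: 0.0912
gripper_force: 0.0
```

```bash
python3 -m handwheel '[{"x":85,"y":-205,"z":33,"wx":0,"wy":0,"wz":0,"fingers":1},{"x":85,"y":-205,"z":33,"wx":0,"wy":0,"wz":0,"fingers":1},{"x":85,"y":-205,"z":33,"wx":0,"wy":0,"wz":0,"fingers":1},{"x":85,"y":-205,"z":33,"wx":0,"wy":0,"wz":0,"fingers":1},{"x":85,"y":-205,"z":33,"wx":0,"wy":0,"wz":0,"fingers":1},{"x":85,"y":-205,"z":33,"wx":0,"wy":0,"wz":0,"fingers":1},{"x":85,"y":-205,"z":33,"wx":0,"wy":0,"wz":0,"fingers":1},{"x":85,"y":-205,"z":33,"wx":0,"wy":0,"wz":0,"fingers":1},{"x":85,"y":-205,"z":33,"wx":0,"wy":0,"wz":0,"fingers":1}]'
python3 - <<'E'
from h import *
s=observe();print(s['tcp_pos'],s['ee_rot'],s['joint_pos']);p=np.load('p.npy')
c=get_calibration('wrist');im=read_camera('wrist')[:,:,::-1].copy();cv2.imwrite('pics/w1raw.png',im)
print(c['fx'],np.round(c['view'],3).tolist())
for k in [[-37,0,63],[55,-16,61],[55,38,61],[5,-16,72],[105,-16,72],[245,25,25],[245,-25,25]]:
    q=proj(c,W(p,k))[0];print(q);cv2.circle(im,tuple(int(t) for t in q),3,(0,0,255),1)
cv2.imwrite('pics/w1.png',cv2.resize(im,(800,600)))
E
```

```text
time_s: 1.52
tcp_pos: [0.4432, 0.0755, 0.3293]
ee_rot: [-0.075, 0.997, 0.0, -0.001]
force: [-0.3, 0.1, -0.4]
grip_width: 0.0916
gripper_force: 0.0
[0.4431783  0.07552326 0.32926031] [-7.47434874e-02  9.97202513e-01  3.96371275e-04 -6.34497612e-04] [ 1.42512191e-01  5.83494051e-02  1.55994526e+00  8.77710501e-04
  1.52451047e+00 -1.57795183e+00]
343.04460779502386 [[-0.149, 0.989, 0.0, -0.009], [0.959, 0.145, 0.244, -0.495], [0.241, 0.037, -0.97, 0.412], [0.0, 0.0, 0.0, 1.0]]
[219.34925022 191.42626703]
[207.28162667 273.27273854]
[256.90821014 273.18785392]
[203.9227514  233.49673421]
[207.5677997  319.78812385]
[247.43995456 391.75526105]
[209.7079397  391.82087238]
```

View pics/w1.png

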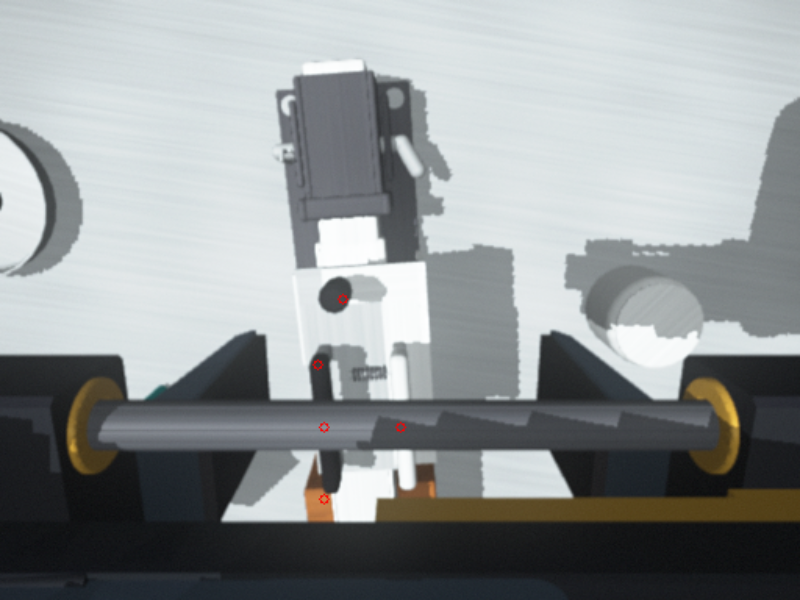

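The wrist picture shows the knob at (336,295). The handle's top runs from about (321,361) to (331,487), and the latch bar's from (399,361) to (410,485). The tin is at (650,320) and the dish at the left edge. I'll refit with these points.

```bash
cat > fit.py <<'E'
from h import *
S,D=get_calibration('scene'),get_calibration('side');c=get_calibration('wrist')
wl=[[-37,0,63],[5,-16,72],[105,-16,72],[5,38,72],[105,38,72]]
wm=np.array([[336,295],[321,361],[331,487],[399,361],[410,485]])*.64
p0=np.load('p.npy')
def o(n,cc):
    u,v=proj(cc,W(p0,[55,0,61]))[0];return np.array([int(u)-65,int(v)-50])
sl=[[-37,0,63],[55,-16,61],[55,38,66]];
sa=np.array([[141,101],[188,157],[236,133]])/3+o('s',S)
da=np.array([[734,166],[597,140],[588,186]]);da=(da-[390,0])/3+o('d',D)
f=lambda p:np.r_[(proj(c,W(p,wl))-wm).ravel()*1.5,(proj(S,W(p,sl))-sa).ravel(),(proj(D,W(p,sl))-da).ravel()]
r=least_squares(f,p0,loss='soft_l1');p=r.x;print(p,np.round(f(p),1))
np.save('p2.npy',p)
print('knob',W(p,[-37,0,63]),'bars',W(p,[[55,11,61],[55,0,61]]),-0.2)
s=observe();R=s['ee_rot'];print('tooly',np.arctan2(R[1]**2-R[0]**2,2*R[0]*R[1]),'want',np.pi/2+p[2])
E
python3 fit.py
```

```text
[0.49336906 0.04266545 0.22014761] [ 0.5 -1.2 -3.9  0.1  1.3  8.7  0.4 -5.1 -0.4  6.1  0.  -1.1 -1.9 -0.5
 -1.4 -1.5 -0.   0.1 -0.5 -0.  -0.8 -1.1]
knob [[0.45726205 0.03458562 0.181     ]] bars [[0.54463954 0.06541052 0.179     ]
 [0.54704165 0.054676   0.179     ]] -0.2
tooly 1.7213988659787394 want 1.790943940014879
```

```bash
python3 -m handwheel '[{"x":14,"y":-41,"z":-100,"wx":0,"wy":0,"wz":0.06,"fingers":1},{"x":14,"y":-41,"z":-100,"wx":0,"wy":0,"wz":0.06,"fingers":1},{"x":14,"y":-41,"z":-100,"wx":0,"wy":0,"wz":0.06,"fingers":1},{"x":14,"y":-41,"z":-100,"wx":0,"wy":0,"wz":0.06,"fingers":1},{"x":14,"y":-41,"z":-100,"wx":0,"wy":0,"wz":0.06,"fingers":1},{"x":14,"y":-41,"z":-100,"wx":0,"wy":0,"wz":0.06,"fingers":1}]'
python3 - <<'E'
from h import *
s=observe();print(s['tcp_pos'],s['ee_rot']);p=np.load('p2.npy');p[2]=.21
c=get_calibration('wrist');im=read_camera('wrist')[:,:,::-1].copy();cv2.imwrite('pics/w2raw.png',im)
for k in [[-37,0,63],[-37,0,78],[5,-16,72],[105,-16,72],[5,38,72]]:
    q=proj(c,W(p,k))[0];print(q);cv2.circle(im,tuple(int(t) for t in q),3,(0,0,255),1)
cv2.imwrite('pics/w2.png',cv2.resize(im,(800,600)))
E
```

```text
time_s: 2.07
tcp_pos: [0.4586, 0.0351, 0.2314]
ee_rot: [-0.105, 0.994, 0.0, 0.001]
force: [0.4, 0.2, 0.4]
grip_width: 0.0914
gripper_force: 0.0
[0.45857125 0.03508015 0.23139988] [-1.05120628e-01  9.94458524e-01  2.44140621e-04  1.35565639e-03]
[257.92052767 205.35459839]
[257.93713688 211.34671706]
[236.12697773 263.57607053]
[237.93056829 377.34830508]
[309.48489609 263.64434657]
```

View pics/w2.png

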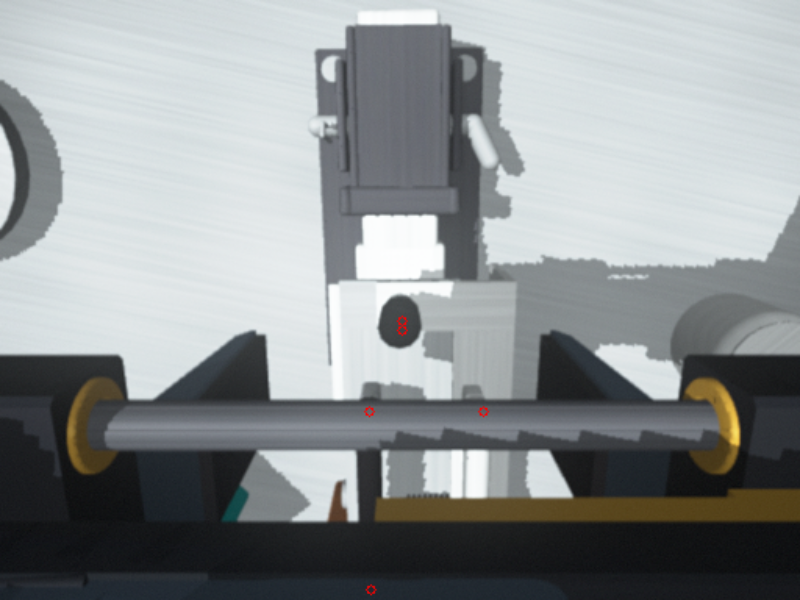

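The knob is at (400,322), within about 1 mm of the prediction. The deck and bars run vertically in the picture, so a yaw of 0.21 is right. Next: down, grip, and lift.

```bash
python3 -m handwheel '[{"x":-2,"y":-1,"z":-35,"wx":0,"wy":0,"wz":0,"fingers":1},{"x":-2,"y":-1,"z":-69,"wx":0,"wy":0,"wz":0,"fingers":1},{"x":-2,"y":-1,"z":-69,"wx":0,"wy":0,"wz":0,"fingers":1},{"x":-2,"y":-1,"z":-69,"wx":0,"wy":0,"wz":0,"fingers":1},{"x":-2,"y":-1,"z":-69,"wx":0,"wy":0,"wz":0,"fingers":-1},{"x":-2,"y":-1,"z":-69,"wx":0,"wy":0,"wz":0,"fingers":-1},{"x":-2,"y":-1,"z":-69,"wx":0,"wy":0,"wz":0,"fingers":-1},{"x":-2,"y":-1,"z":-69,"wx":0,"wy":0,"wz":0,"fingers":-1},{"x":-2,"y":-1,"z":-69,"wx":0,"wy":0,"wz":0,"fingers":-1},{"x":-2,"y":-1,"z":-69,"wx":0,"wy":0,"wz":0,"fingers":-1}]'; python3 -m handwheel '[{"x":0,"y":0,"z":0,"wx":0,"wy":0,"wz":0,"fingers":-1},{"x":0,"y":0,"z":0,"wx":0,"wy":0,"wz":0,"fingers":-1},{"x":0,"y":0,"z":0,"wx":0,"wy":0,"wz":0,"fingers":-1},{"x":0,"y":0,"z":0,"wx":0,"wy":0,"wz":0,"fingers":-1}]'
```

```text
time_s: 2.95
tcp_pos: [0.456, 0.0328, 0.1612]
ee_rot: [-0.104, 0.995, 0.0, 0.0]
force: [-0.4, 1.2, -0.7]
grip_width: 0.0542
gripper_force: 0.0
time_s: 3.28
tcp_pos: [0.4557, 0.0328, 0.1607]
ee_rot: [-0.104, 0.995, 0.0, -0.0]
force: [-0.3, -0.4, 0.7]
grip_width: 0.0273
gripper_force: 0.0
```

```bash
python3 -m handwheel '[{"x":0,"y":0,"z":0,"wx":0,"wy":0,"wz":0,"fingers":-1},{"x":0,"y":0,"z":0,"wx":0,"wy":0,"wz":0,"fingers":-1},{"x":0,"y":0,"z":0,"wx":0,"wy":0,"wz":0,"fingers":-1},{"x":0,"y":0,"z":0,"wx":0,"wy":0,"wz":0,"fingers":-1},{"x":0,"y":0,"z":0,"wx":0,"wy":0,"wz":0,"fingers":-1},{"x":0,"y":0,"z":0,"wx":0,"wy":0,"wz":0,"fingers":-1}]'
```

```text
time_s: 3.78
tcp_pos: [0.4557, 0.0328, 0.1607]
ee_rot: [-0.104, 0.995, 0.0, -0.0]
force: [-0.2, 0.3, 0.1]
grip_width: 0.0184
gripper_force: 30.0
```

```bash
python3 -m handwheel '[{"x":0,"y":0,"z":10,"wx":0,"wy":0,"wz":0,"fingers":-1},{"x":0,"y":0,"z":20,"wx":0,"wy":0,"wz":0,"fingers":-1},{"x":0,"y":0,"z":30,"wx":0,"wy":0,"wz":0,"fingers":-1},{"x":0,"y":0,"z":40,"wx":0,"wy":0,"wz":0,"fingers":-1},{"x":0,"y":0,"z":60,"wx":0,"wy":0,"wz":0,"fingers":-1},{"x":0,"y":0,"z":80,"wx":0,"wy":0,"wz":0,"fingers":-1},{"x":0,"y":0,"z":110,"wx":0,"wy":0,"wz":0,"fingers":-1},{"x":0,"y":0,"z":110,"wx":0,"wy":0,"wz":0,"fingers":-1},{"x":0,"y":0,"z":110,"wx":0,"wy":0,"wz":0,"fingers":-1}]'
python3 - <<'E'
from h import *
o=[cv2.resize(cv2.cvtColor(read_camera(n),cv2.COLOR_RGB2BGR),(400,300)) for n in('wrist','scene')]
im=cv2.cvtColor(read_camera('side'),cv2.COLOR_RGB2BGR)
cv2.imwrite('pics/lift.png',np.vstack([np.hstack(o),np.hstack([cv2.resize(im[120:320,180:446],(400,300)),cv2.resize(cv2.cvtColor(read_camera('scene'),cv2.COLOR_RGB2BGR)[170:270,80:213],(400,300))])]))
E
```

```text
time_s: 4.53
tcp_pos: [0.4567, 0.0329, 0.2725]
ee_rot: [-0.104, 0.995, -0.0, 0.002]
force: [-0.4, -0.7, -0.6]
grip_width: 0.0184
gripper_force: 30.0
```

View pics/lift.png

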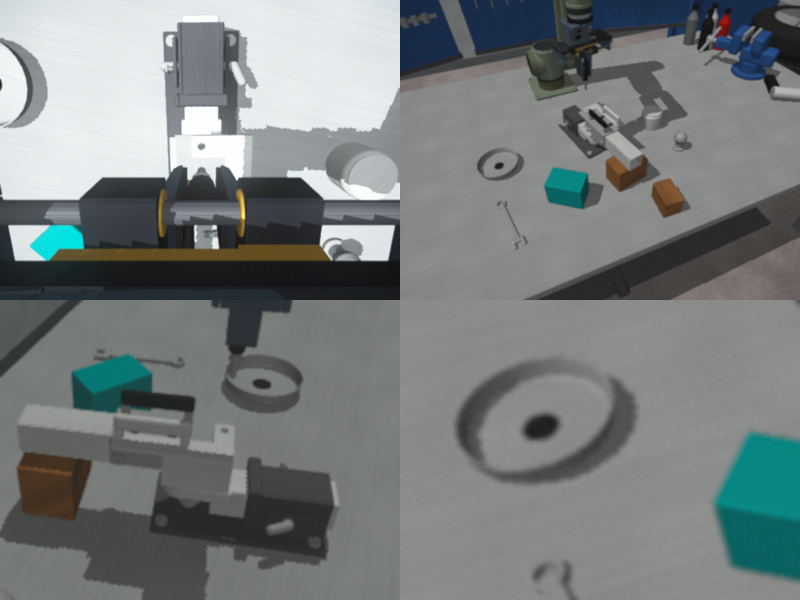

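The pin is out: the deck hole shows at (202,146) in the wrist view, and the pin hangs in the gripper. I'll locate the dish centre from its central dot.

Run:
```python
from h import *
S,D=get_calibration('scene'),get_calibration('side')
for a,b in [((126.9,212.3),(353.6,176.0))]:
  d=least_squares(lambda p:np.r_[(proj(S,[*p,.004])-a).ravel(),(proj(D,[*p,.004])-b).ravel()],[.5,-.3]);print(d.x,d.fun)
t=np.linspace(0,6.28,200)
for n,c in(('s',S),('d',D)):
  q=proj(c,np.c_[d.x[0]+.074*np.cos(t),d.x[1]+.074*np.sin(t),0*t+.028])
  print(n,q.min(0)/.64,q.max(0)/.64)
s=observe();print((d.x-s['tcp_pos'][:2])*1000)
```

```text
[ 0.45868314 -0.32311963] [-0.21410969 -0.44144571 -0.34086286  0.03661746]
s [151.83450695 293.73096358] [235.63265224 353.84869568]
d [513.15481953 243.46060129] [595.82970473 287.54519319]
[   3.73400921 -355.88964279]
```

```bash
python3 -m handwheel '[{"x":-14,"y":-360,"z":0,"wx":-0.08,"wy":0.39,"wz":0,"fingers":-1},{"x":-14,"y":-360,"z":0,"wx":-0.08,"wy":0.39,"wz":0,"fingers":-1},{"x":-14,"y":-360,"z":0,"wx":-0.08,"wy":0.39,"wz":0,"fingers":-1},{"x":-14,"y":-360,"z":0,"wx":-0.08,"wy":0.39,"wz":0,"fingers":-1},{"x":-14,"y":-360,"z":0,"wx":-0.08,"wy":0.39,"wz":0,"fingers":-1},{"x":-14,"y":-360,"z":0,"wx":-0.08,"wy":0.39,"wz":0,"fingers":-1},{"x":-14,"y":-360,"z":0,"wx":-0.08,"wy":0.39,"wz":0,"fingers":-1},{"x":-14,"y":-360,"z":0,"wx":-0.08,"wy":0.39,"wz":0,"fingers":-1},{"x":-14,"y":-360,"z":0,"wx":-0.08,"wy":0.39,"wz":0,"fingers":-1},{"x":-14,"y":-360,"z":0,"wx":-0.08,"wy":0.39,"wz":0,"fingers":-1}]'; python3 -m handwheel '[{"x":0,"y":0,"z":-40,"wx":0,"wy":0,"wz":0,"fingers":-1},{"x":0,"y":0,"z":-80,"wx":0,"wy":0,"wz":0,"fingers":-1},{"x":0,"y":0,"z":-120,"wx":0,"wy":0,"wz":0,"fingers":-1},{"x":0,"y":0,"z":-160,"wx":0,"wy":0,"wz":0,"fingers":-1},{"x":0,"y":0,"z":-180,"wx":0,"wy":0,"wz":0,"fingers":-1},{"x":0,"y":0,"z":-180,"wx":0,"wy":0,"wz":0,"fingers":-1},{"x":0,"y":0,"z":-180,"wx":0,"wy":0,"wz":0,"fingers":-1}]'
```

```text
time_s: 5.57
tcp_pos: [0.4406, -0.3319, 0.2688]
ee_rot: [-0.1, 0.975, -0.019, -0.198]
force: [0.9, 0.7, -1.8]
grip_width: 0.0188
gripper_force: 30.0
time_s: 6.15
tcp_pos: [0.4411, -0.3264, 0.0898]
ee_rot: [-0.103, 0.975, -0.018, -0.198]
force: [0.4, -1.2, -0.4]
grip_width: 0.0185
gripper_force: 30.0
```

```bash
python3 -m handwheel '[{"x":0,"y":0,"z":-25,"wx":0,"wy":0,"wz":0,"fingers":-1},{"x":0,"y":0,"z":-42,"wx":0,"wy":0,"wz":0,"fingers":-1},{"x":0,"y":0,"z":-49,"wx":0,"wy":0,"wz":0,"fingers":-1},{"x":0,"y":0,"z":-49,"wx":0,"wy":0,"wz":0,"fingers":-1},{"x":0,"y":0,"z":-49,"wx":0,"wy":0,"wz":0,"fingers":-1},{"x":0,"y":0,"z":-49,"wx":0,"wy":0,"wz":0,"fingers":-1}]'; python3 -m handwheel '[{"x":0,"y":0,"z":0,"wx":0,"wy":0,"wz":0,"fingers":-0.1},{"x":0,"y":0,"z":0,"wx":0,"wy":0,"wz":0,"fingers":-0.1},{"x":0,"y":0,"z":0,"wx":0,"wy":0,"wz":0,"fingers":-0.1},{"x":0,"y":0,"z":0,"wx":0,"wy":0,"wz":0,"fingers":-0.1},{"x":0,"y":0,"z":0,"wx":0,"wy":0,"wz":0,"fingers":-0.1},{"x":0,"y":0,"z":0,"wx":0,"wy":0,"wz":0,"fingers":-0.1},{"x":0,"y":0,"z":0,"wx":0,"wy":0,"wz":0,"fingers":-0.1},{"x":0,"y":0,"z":0,"wx":0,"wy":0,"wz":0,"fingers":-0.1}]'
```

```text
time_s: 6.65
tcp_pos: [0.4429, -0.3278, 0.0435]
ee_rot: [-0.102, 0.975, -0.02, -0.196]
force: [-0.3, -0.1, 0.3]
grip_width: 0.0182
gripper_force: 30.0
time_s: 7.32
tcp_pos: [0.4417, -0.3272, 0.0417]
ee_rot: [-0.102, 0.975, -0.019, -0.197]
force: [0.1, 0.6, -0.1]
grip_width: 0.0413
gripper_force: 0.0
```

```bash
python3 -m handwheel '[{"x":0,"y":0,"z":30,"wx":0,"wy":0,"wz":0,"fingers":1},{"x":0,"y":0,"z":70,"wx":0,"wy":0,"wz":0,"fingers":1},{"x":0,"y":0,"z":110,"wx":0,"wy":0,"wz":0,"fingers":1},{"x":0,"y":0,"z":150,"wx":0.08,"wy":-0.39,"wz":0,"fingers":1},{"x":0,"y":0,"z":190,"wx":0.08,"wy":-0.39,"wz":0,"fingers":1},{"x":0,"y":0,"z":240,"wx":0.08,"wy":-0.39,"wz":0,"fingers":1},{"x":0,"y":0,"z":240,"wx":0.08,"wy":-0.39,"wz":0,"fingers":1},{"x":0,"y":0,"z":240,"wx":0.08,"wy":-0.39,"wz":0,"fingers":1},{"x":0,"y":0,"z":240,"wx":0.08,"wy":-0.39,"wz":0,"fingers":1}]'
python3 - <<'E'
from h import *
g=lambda n:cv2.cvtColor(read_camera(n),cv2.COLOR_RGB2BGR)
cv2.imwrite('pics/dish.png',np.hstack([cv2.resize(g('scene')[170:270,80:213],(400,300)),cv2.resize(g('side')[120:220,280:413],(400,300))]))
E
```

```text
time_s: 8.07
tcp_pos: [0.4411, -0.3272, 0.2817]
ee_rot: [-0.104, 0.995, -0.0, -0.0]
force: [0.7, 0.3, -0.1]
grip_width: 0.091
gripper_force: 0.0
```

View pics/dish.png

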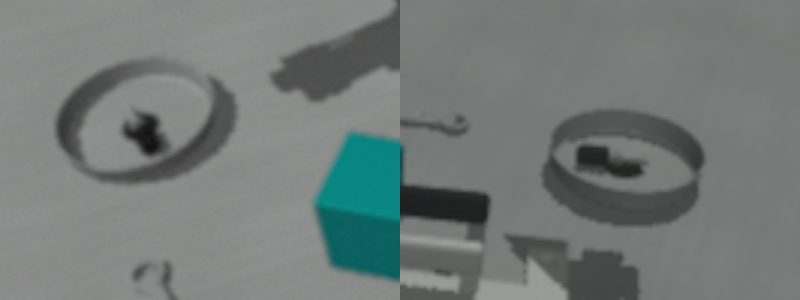

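The pin lies inside the dish. Next I move over the bars.

```bash
python3 -m handwheel '[{"x":105,"y":391,"z":0,"wx":0,"wy":0,"wz":0,"fingers":1},{"x":105,"y":391,"z":0,"wx":0,"wy":0,"wz":0,"fingers":1},{"x":105,"y":391,"z":0,"wx":0,"wy":0,"wz":0,"fingers":1},{"x":105,"y":391,"z":0,"wx":0,"wy":0,"wz":0,"fingers":1},{"x":105,"y":391,"z":0,"wx":0,"wy":0,"wz":0,"fingers":1},{"x":105,"y":391,"z":0,"wx":0,"wy":0,"wz":0,"fingers":1},{"x":105,"y":391,"z":0,"wx":0,"wy":0,"wz":0,"fingers":1},{"x":105,"y":391,"z":0,"wx":0,"wy":0,"wz":0,"fingers":1},{"x":105,"y":391,"z":0,"wx":0,"wy":0,"wz":0,"fingers":1},{"x":105,"y":391,"z":0,"wx":0,"wy":0,"wz":0,"fingers":1}]';python3 -m handwheel '[{"x":0,"y":0,"z":-30,"wx":0,"wy":0,"wz":0,"fingers":1},{"x":0,"y":0,"z":-50,"wx":0,"wy":0,"wz":0,"fingers":1},{"x":0,"y":0,"z":-50,"wx":0,"wy":0,"wz":0,"fingers":1},{"x":0,"y":0,"z":-50,"wx":0,"wy":0,"wz":0,"fingers":1}]'
python3 - <<'E'
from h import *
s=observe();print(s['tcp_pos'],s['ee_rot'])
p=np.array([.492,.0407,.211]);np.save('p3.npy',p)
c=get_calibration('wrist');im=read_camera('wrist')[:,:,::-1].copy()
for k in [[5,-16,72],[5,38,72],[5,-22,72],[5,44,72],[-37,0,30],[58,11,61]]:
    q=proj(c,W(p,k))[0];print(k,q/.64,W(p,k));cv2.circle(im,tuple(int(t) for t in q),2,(0,0,255),1)
cv2.imwrite('pics/w3.png',cv2.resize(im,(800,600)))
E
```

```text
time_s: 9.0
tcp_pos: [0.5467, 0.0682, 0.2784]
ee_rot: [-0.106, 0.994, 0.0, -0.003]
force: [0.5, -0.2, -0.6]
grip_width: 0.0912
gripper_force: 0.0
time_s: 9.33
tcp_pos: [0.5458, 0.0646, 0.2288]
ee_rot: [-0.105, 0.994, -0.0, -0.003]
force: [-0.2, 0.2, 0.6]
grip_width: 0.0913
gripper_force: 0.0
[0.54575214 0.06455381 0.22876951] [-1.05164576e-01  9.94448686e-01 -5.64930778e-05 -3.49559189e-03]
[5, -16, 72] [336.5238173  212.94208412] [[0.50024012 0.02610204 0.19      ]]
[5, 38, 72] [463.78265341 212.94511067] [[0.48893047 0.07890442 0.19      ]]
[5, -22, 72] [322.38308456 212.94174781] [[0.50149674 0.02023511 0.19      ]]
[5, 44, 72] [477.92166209 212.94544693] [[0.48767385 0.08477136 0.19      ]]
[-37, 0, 30] [377.5827715  118.54260764] [[0.45582059 0.0329508  0.148     ]]
[58, 11, 61] [400.36267365 325.98704073] [[0.54640986 0.06360344 0.179     ]]
```

View pics/w3.png

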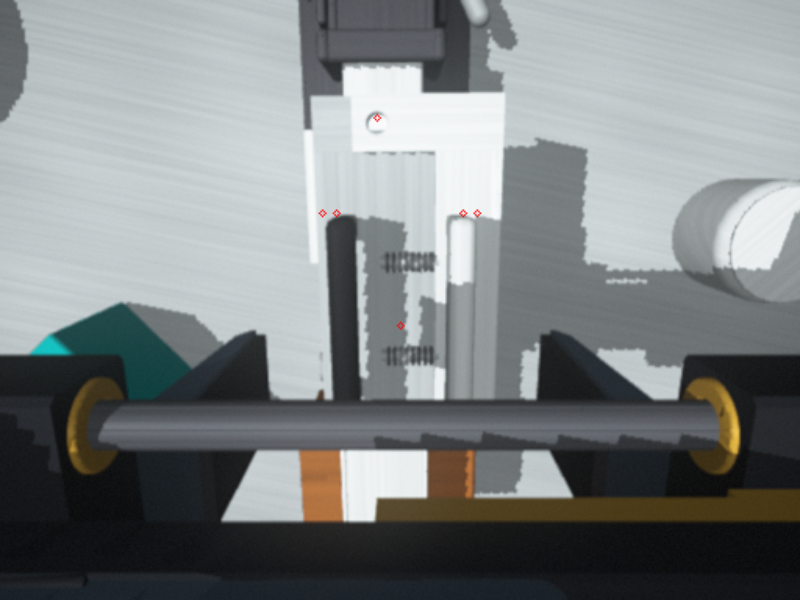

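The bars are at u=341 (black) and u=462 (latch), so the gripper is centred within 1 mm and parallel. I'll descend, then shift so the fingers straddle the drawn position, then squeeze.

```bash
python3 -m handwheel '[{"x":0,"y":0,"z":-30,"wx":0,"wy":0,"wz":0,"fingers":1},{"x":0,"y":0,"z":-50,"wx":0,"wy":0,"wz":0,"fingers":1},{"x":0,"y":0,"z":-60,"wx":0,"wy":0,"wz":0,"fingers":1},{"x":0,"y":0,"z":-67,"wx":0,"wy":0,"wz":0,"fingers":1},{"x":0,"y":0,"z":-67,"wx":0,"wy":0,"wz":0,"fingers":1},{"x":0,"y":0,"z":-67,"wx":0,"wy":0,"wz":0,"fingers":1},{"x":0,"y":0,"z":-67,"wx":0,"wy":0,"wz":0,"fingers":1}]'
```

```text
time_s: 9.97
tcp_pos: [0.5478, 0.0638, 0.1662]
ee_rot: [-0.104, 0.995, 0.0, 0.001]
force: [0.6, -0.4, -0.2]
grip_width: 0.091
gripper_force: 0.0
```

```bash
python3 -m handwheel '[{"x":1,"y":-5,"z":0,"wx":0,"wy":0,"wz":0,"fingers":1},{"x":2,"y":-10,"z":0,"wx":0,"wy":0,"wz":0,"fingers":1},{"x":2,"y":-10,"z":0,"wx":0,"wy":0,"wz":0,"fingers":1},{"x":2,"y":-11,"z":0,"wx":0,"wy":0,"wz":0,"fingers":0.4},{"x":2,"y":-11,"z":0,"wx":0,"wy":0,"wz":0,"fingers":0.4},{"x":2,"y":-11,"z":0,"wx":0,"wy":0,"wz":0,"fingers":0.4},{"x":2,"y":-11,"z":0,"wx":0,"wy":0,"wz":0,"fingers":0.4},{"x":2,"y":-11,"z":0,"wx":0,"wy":0,"wz":0,"fingers":0.4},{"x":2,"y":-11,"z":0,"wx":0,"wy":0,"wz":0,"fingers":0.4},{"x":2,"y":-11,"z":0,"wx":0,"wy":0,"wz":0,"fingers":0.4}]'
```

```text
time_s: 10.8
tcp_pos: [0.5488, 0.053, 0.1652]
ee_rot: [-0.105, 0.995, 0.0, 0.0]
force: [-0.7, 2.4, 4.3]
grip_width: 0.0641
gripper_force: 5.1
```

```bash
python3 -m handwheel '[{"x":0,"y":0,"z":-2,"wx":0,"wy":0,"wz":0,"fingers":0.2},{"x":0,"y":0,"z":-2,"wx":0,"wy":0,"wz":0,"fingers":0.1},{"x":0,"y":0,"z":-2,"wx":0,"wy":0,"wz":0,"fingers":0},{"x":0,"y":0,"z":-2,"wx":0,"wy":0,"wz":0,"fingers":-0.1},{"x":0,"y":0,"z":-2,"wx":0,"wy":0,"wz":0,"fingers":-1},{"x":0,"y":0,"z":-2,"wx":0,"wy":0,"wz":0,"fingers":-1},{"x":0,"y":0,"z":-2,"wx":0,"wy":0,"wz":0,"fingers":-1},{"x":0,"y":0,"z":-2,"wx":0,"wy":0,"wz":0,"fingers":-1},{"x":0,"y":0,"z":-2,"wx":0,"wy":0,"wz":0,"fingers":-1},{"x":0,"y":0,"z":-2,"wx":0,"wy":0,"wz":0,"fingers":-1}]'; python3 -m handwheel '[{"x":0,"y":0,"z":0,"wx":0,"wy":0,"wz":0,"fingers":-1},{"x":0,"y":0,"z":0,"wx":0,"wy":0,"wz":0,"fingers":-1},{"x":0,"y":0,"z":0,"wx":0,"wy":0,"wz":0,"fingers":-1},{"x":0,"y":0,"z":0,"wx":0,"wy":0,"wz":0,"fingers":-1}]'
```

```text
time_s: 11.63
tcp_pos: [0.5502, 0.0489, 0.1639]
ee_rot: [-0.105, 0.994, -0.004, 0.001]
force: [1.0, -8.7, 6.5]
grip_width: 0.0433
gripper_force: 29.7
time_s: 11.97
tcp_pos: [0.5502, 0.049, 0.1639]
ee_rot: [-0.105, 0.994, -0.004, 0.001]
force: [1.0, -8.2, 7.2]
grip_width: 0.0435
gripper_force: 29.7
```

```bash
python3 -m handwheel '[{"x":1,"y":-2,"z":1,"wx":0,"wy":0,"wz":0,"fingers":-1},{"x":1,"y":-4,"z":2,"wx":0,"wy":0,"wz":0,"fingers":-1},{"x":1,"y":-4,"z":2,"wx":0,"wy":0,"wz":0,"fingers":-1},{"x":1,"y":-4,"z":2,"wx":0,"wy":0,"wz":0,"fingers":-1},{"x":1,"y":-4,"z":2,"wx":0,"wy":0,"wz":0,"fingers":-1}]'
```

```text
time_s: 12.38
tcp_pos: [0.5499, 0.0483, 0.1641]
ee_rot: [-0.105, 0.995, -0.001, -0.0]
force: [1.8, -2.7, -3.6]
grip_width: 0.0435
gripper_force: 29.8
```

Latch fully drawn (43.5 mm). Now I lift slowly.

```bash
python3 -m handwheel '[{"x":0,"y":-1,"z":3,"wx":0,"wy":0,"wz":0,"fingers":-1},{"x":0,"y":-1,"z":6,"wx":0,"wy":0,"wz":0,"fingers":-1},{"x":0,"y":-1,"z":9,"wx":0,"wy":0,"wz":0,"fingers":-1},{"x":0,"y":-1,"z":12,"wx":0,"wy":0,"wz":0,"fingers":-1},{"x":0,"y":-1,"z":12,"wx":0,"wy":0,"wz":0,"fingers":-1},{"x":0,"y":-1,"z":12,"wx":0,"wy":0,"wz":0,"fingers":-1}]'
```

```text
time_s: 12.88
tcp_pos: [0.5494, 0.048, 0.1767]
ee_rot: [-0.104, 0.995, 0.0, -0.0]
force: [0.4, -0.6, -9.1]
grip_width: 0.043
gripper_force: 29.8
```

```bash
python3 -m handwheel '[{"x":0,"y":0,"z":6,"wx":0,"wy":0,"wz":0,"fingers":-1},{"x":0,"y":0,"z":14,"wx":0,"wy":0,"wz":0,"fingers":-1},{"x":0,"y":0,"z":24,"wx":0,"wy":0,"wz":0,"fingers":-1},{"x":0,"y":0,"z":34,"wx":0,"wy":0,"wz":0,"fingers":-1},{"x":0,"y":0,"z":44,"wx":0,"wy":0,"wz":0,"fingers":-1},{"x":0,"y":0,"z":54,"wx":0,"wy":0,"wz":0,"fingers":-1},{"x":0,"y":0,"z":62,"wx":0,"wy":0,"wz":0,"fingers":-1},{"x":0,"y":0,"z":68,"wx":0,"wy":0,"wz":0,"fingers":-1},{"x":0,"y":0,"z":70,"wx":0,"wy":0,"wz":0,"fingers":-1},{"x":0,"y":0,"z":70,"wx":0,"wy":0,"wz":0,"fingers":-1}]'; python3 -m handwheel '[{"x":0,"y":0,"z":0,"wx":0,"wy":0,"wz":0,"fingers":-1},{"x":0,"y":0,"z":0,"wx":0,"wy":0,"wz":0,"fingers":-1},{"x":0,"y":0,"z":0,"wx":0,"wy":0,"wz":0,"fingers":-1},{"x":0,"y":0,"z":0,"wx":0,"wy":0,"wz":0,"fingers":-1},{"x":0,"y":0,"z":0,"wx":0,"wy":0,"wz":0,"fingers":-1},{"x":0,"y":0,"z":0,"wx":0,"wy":0,"wz":0,"fingers":-1}]'
python3 - <<'E'
from h import *
g=lambda n:cv2.cvtColor(read_camera(n),cv2.COLOR_RGB2BGR)
cv2.imwrite('pics/end.png',np.hstack([cv2.resize(g('side')[100:320,170:460],(480,364)),cv2.resize(g('scene')[80:300,80:370],(320,243)).__class__(0) if 0 else cv2.resize(g('scene')[80:353,80:320],(320,364))]))
print(observe()['wrist_torque'])
E
```

```text
time_s: 13.72
tcp_pos: [0.55, 0.0478, 0.2474]
ee_rot: [-0.104, 0.995, 0.0, 0.001]
force: [0.2, -0.3, -9.6]
grip_width: 0.0433
gripper_force: 29.8
time_s: 14.22
tcp_pos: [0.5497, 0.0478, 0.2466]
ee_rot: [-0.104, 0.995, 0.0, -0.0]
force: [0.2, 0.7, -9.5]
grip_width: 0.0435
gripper_force: 29.8
[-0.00526129  0.08677105 -0.01487724]
```

View pics/end.png

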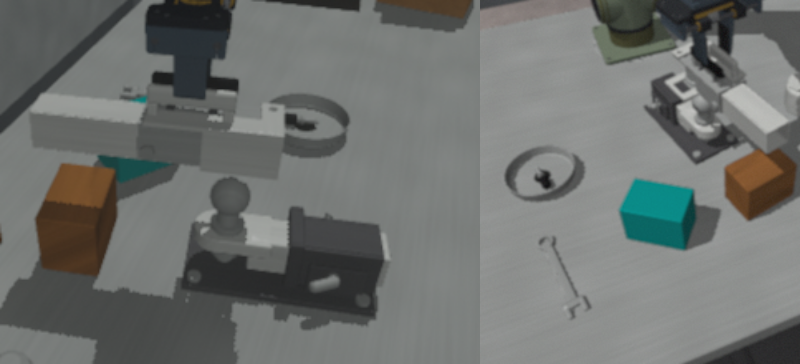

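Run:
```python
from h import *
o=[]
p=np.array([.492,.0407,.211]);p[:2]+=[-.0003,-.001]
for n,(y,x) in(('side',(120,170)),('scene',(120,200))):
    c=get_calibration(n);im=cv2.cvtColor(read_camera(n),cv2.COLOR_RGB2BGR)[y:y+120,x:x+160]
    g=cv2.resize(im,(400,300),interpolation=cv2.INTER_CUBIC)
    B=W(p,[[a,b,d] for a in(50,245) for b in(-25,25) for d in(-25,25)]+[[5,-16,61],[105,-16,61]]);B[:,2]+=.0826
    q=((proj(c,B)-[x,y])*2.5).astype(int)
    for i,j in[(0,4),(1,5),(2,6),(3,7),(4,5),(5,7),(7,6),(6,4),(8,9)]:cv2.line(g,q[i].tolist(),q[j].tolist(),(0,0,255),1)
    o.append(g)
cv2.imwrite('pics/end2.png',np.hstack(o))
```

```text
(no output)
```

View pics/end2.png

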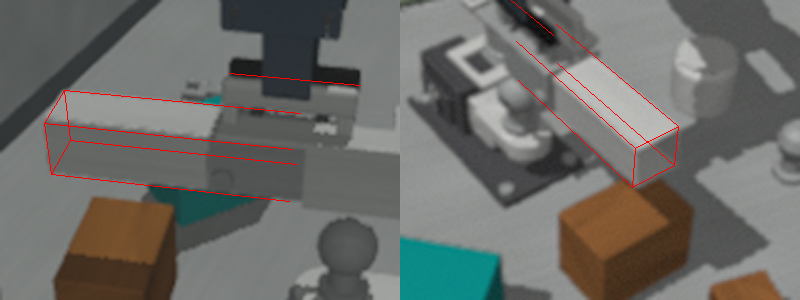

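The level model overlays the tube exactly: it is level, above the ball and clear of the timber.

```bash
python3 -c "
from cell import *;s=observe();print(s['dq'],s['grip_width']);print(hand_in())"
```

```text
[-6.10588680e-06  8.01782092e-04 -3.46127459e-03 -3.37636412e-04
 -5.99871542e-04 -5.67948282e-04] 0.04364314204628762
the job is handed in; nothing more can be done
None
```

The job is handed in at about 14 s: the lock pin is in the parts dish, the latch is held drawn (43.6 mm over both bars), and the tongue is held level and at rest about 35 mm clear above the ball and off the timber.

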